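# Ratchet the cheese press down onto its mould

## Task

Pick up the ratchet wrench lying on the bench, set its ring over the toothed wheel on top of the screw press, and swing the handle back and forth (clockwise pulls, free return strokes) until the press plate is screwed all the way down onto the wooden lid of the cheese mould. Turn the wheel only with the wrench, never with the gripper, and do not shove or tip the jars and cans crowded around. Leave the wrench sitting flat on the press, ring over the wheel, and let go of it.

Things in the scene. Friction and masses are not known exactly. Their poses are not given: they have to be found in the camera images.
- press: screw press fixed to the bench. Origin: underside centre of its base board (200 x 220 x 16 mm); z up is the screw axis. Two posts at y = +-85 mm carry a crossbar along y (44 x 200 mm, z 112 to 126, post nuts to 134) and on it a flat disc (radius 76, top at z = 134 mm) on which the wrench lies and slides. Only the toothed wheel is higher. The clear side for the wrench handle is -x.
- ratchet_wheel: toothed steel wheel on the screw, turning with it. Origin: on the press axis at the disc's top (134 mm above the bench), z up. 12 straight radial teeth, outer radius 24, root radius 18, 18 mm tall; above them a cone narrowing to radius 15 at 32 mm guides the ring on. The gripper must not touch it.
- screw (a joint): turn of the screw and wheel, rad; grows clockwise seen from above, which lowers the plate 4 mm per rad. It stays where left (friction 0.3 N m). Starts between 1.6 and 3.2. The plate meets the lid at the hard stop, 6.0; it counts as down above 5.75 (gap under 1 mm).
- plate_bottom (a point): centre of the underside of the round steel press plate (radius 40, 12 mm thick) under the crossbar, on the press axis; comes down as the screw turns.
- lid_top (a point): centre of the top of the wooden lid of the white round cheese mould (radius 51), 72 mm above the bench on the press axis, where the plate must arrive.
- wrench: loose steel ratchet wrench, about 0.35 kg, lying flat, 20 mm thick all over; used the same way up as it lies. Origin: underside, below the usual grip point of the straight handle; +x along the handle to the ring, z up. Handle 16 mm wide, from x = -105 mm to the ring. Ring: centre x = +88 mm, inner radius 27.5, outer 36. Centre of mass near x = +26 mm. Let go on the press disc, it lies stable.
- wrench_head (a point): centre of the ring, at its underside. A sprung pawl inside the ring on the handle's side reaches to 19.5 mm from the centre: it drives the wheel clockwise (from above) and clicks over the teeth (30 degrees apart) when swung back, so strokes must be well over 30 degrees. The ring goes on at any turn: a push of a few newtons springs the pawl over the cone.
- wrench_end (a point): far end of the wrench's handle, 105 mm along -x from its origin, at mid height.
- tall_jar: bystander: closed amber jar with a steel cap, radius 36, 185 mm tall, standing at the press's +y side, close enough to limit the swing of the handle. Origin: underside centre.
- tall_can: bystander: can with a paper label, radius 35, 190 mm tall, standing at the press's -y side, close enough to limit the swing of the handle. Origin: underside centre.
- tin: bystander: low food tin, radius 34, 70 mm tall, beside the wrench's handle on its +y side. Origin: underside centre.
- small_jar: bystander: small jar with a brass-coloured cap, radius 31, 80 mm tall, beside the wrench on its -y side. Origin: underside centre.
Not all that is in view belongs to the job. Several things have the shape of the wrench; the one meant has the colours described above.

How it is judged:
On the way, in this order (a step that is already met when the one before it is completed fails the run):
1. the wrench's ring is down over the toothed wheel (horizontal distance between wrench_head and ratchet_wheel below 0.008 m and z of wrench_head in the frame of press between 0.128 and 0.14 m), for 0.2 s.
2. the screw is part-way down, with the wrench on the wheel (all of step 1 and value of joint screw above 4 rad), for 0.1 s.
3. the plate is down on the lid, with the wrench on the wheel (all of step 1 and value of joint screw above 5.75 rad), for 0.1 s.
At the end, for the whole second after the job is handed in: The screw is turned to more than 5.75 rad (plate within 1 mm of the lid); the wrench lies at rest and flat (within 0.12 rad) on the press disc with its ring around the wheel (centres within 8 mm), let go; the four jars and cans stand upright within 30 mm of where they were (all of step 3 and angle between wrench's own z axis and vertical below 0.12 rad and linear speed of wrench below 0.02 m/s and distance of each of tall_jar, tall_can, tin, small_jar from where it was at the start of the episode below 0.03 m and angle between each of tall_jar, tall_can, tin, small_jar's own z axis and vertical below 0.35 rad); the robot touches nothing.
It fails at once if the tall jar is shoved more than 30 mm or tipped more than 0.35 rad (distance of tall_jar from where it was at the start of the episode above 0.03 m or angle between tall_jar's own z axis and vertical above 0.35 rad).
It fails at once if the tall can is shoved more than 30 mm or tipped more than 0.35 rad (distance of tall_can from where it was at the start of the episode above 0.03 m or angle between tall_can's own z axis and vertical above 0.35 rad).
It fails at once if the tin is shoved more than 30 mm or tipped more than 0.35 rad (distance of tin from where it was at the start of the episode above 0.03 m or angle between tin's own z axis and vertical above 0.35 rad).
It fails at once if the small jar is shoved more than 30 mm or tipped more than 0.35 rad (distance of small_jar from where it was at the start of the episode above 0.03 m or angle between small_jar's own z axis and vertical above 0.35 rad).
It fails at once if the gripper or arm bears on the toothed wheel (contact force between any of the fingers, the arm and ratchet_wheel above 1 N).
It also fails if it takes over 72 s, if anything falls off the work surface, if the arm or the gripper's body presses on something with over 40 N, if the wrist force passes 120 N, or if a joint passes its speed limit or range.

## Robot

A 7-joint arm with a two-finger parallel gripper is mounted at the origin on the work surface. World frame = base frame: x ahead of the robot, y to its left, z up, the work surface at z = 0. Lengths are in m, angles in rad, forces in N, time in s.
With the tool pointing down it reaches from about 0.4 to 0.9 m from the base axis. Payload 5.5 kg.
Tool frame: the origin (TCP) lies between the finger pads; the fingertips stand 8 mm ahead of it and the grasp point (between the pads) lies 11 mm behind it; z points along the fingers, y is the line along which they close (so a half turn about z gives the same grasp; the last joint's range is limited). The gripper opens to 92 mm and grips with 3 to 60 N. Pads are 19 mm wide; open, the fingers measure 130 mm over their backs; the gripper's body (75 mm by 190 mm) begins 47 mm behind the grasp point.
Start: joints at [-0.867, 0.501, -0.427, 1.55, 0.221, 1.138, -0.21], TCP at [0.277, 0.588, 0.235] pointing down, gripper open.
Joint ranges: [-2.88, 2.88], [-0.31, 2.03], [-1.54, 1.56], [0.2, 2.42], [-1.41, 4.55], [0.19, 2.02], [-2.57, 2.57]. Speed limits (rad/s): [2.57, 2.57, 3.14, 3.14, 3.14, 3.14, 3.14].

## Interface

Orientations are given as a 3x3 rotation matrix whose columns are the frame's x, y, z axes.
In Python, from plant import telemetry, viewer, job gives the robot as it stands.
- The arm moves only by the tool arm_command, never from a script. Its argument "series" is a list that holds one entry, the list of rows, each a list of 6 numbers: the shift along the tool's x, y, z in units of 300 mm (1.0 is 300 mm), then the turn, a rotation vector about the tool's x, y, z in units of 180 degrees (1.0 is 180 degrees). In form: [[[dx, dy, dz, rx, ry, rz], ...]]. A call has 1 to 10 rows; each row shifts and turns the commanded pose from where the row before left it, along the tool's axes as they then stand; what a row does not reach is not made up. A row lasts 1/12 s, in which the tool goes at most 41.7 mm and 7.16 degrees, less where a joint would pass 70% of its speed; a pose out of reach is approached as far as the arm can. A call with a number of a shift or a turn outside -1 to 1 is refused whole. A call with a gripper value outside its range is refused whole. "gripper" is the finger opening in mm, from 0 to 91.8, set as the call begins (left out, the last holds). The fingers move at their own pace and stop on an object; "force" is the grip in N (left out, the last holds). Time passes only in rows, so rows that do not move let the fingers close. It gives the time, the measured TCP pose, the force, the opening and the grip force at its end, in the units of the state.
- telemetry.read_state(): the state, without advancing time (a new reading comes with each control period).
- viewer.capture(name): name is "scene" or "top"; returns a dict with "img" (400x640x3 uint8, red, green, blue), "mtx" (3x3 intrinsics, pixels), "view" (4x4, takes a point from world to camera coordinates). Camera axes: x right, y up, looking along -z (the intrinsics and any distortion apply to the point x, -y, -z); pixel columns grow to the right and rows downward; lengths in m; the calibration is good to about 2 mm. A picture is of the moment at which its call begins. There is no depth.
- job.job_done(): hands the job in; it is judged then, once.
The state is a dict: "clock": time; "joint_positions": joint angles; "joint_velocities": joint speeds; "effort": joint torques, N m; "eef_pos": TCP position; "tool_rot": TCP orientation; "contact_force": force on the tool from outside, world axes, zero at the start; "ft_torque": the same for the moment, N m; "finger_gap": finger opening in m; "grip_force": force on a finger pad.
Only numpy, scipy, OpenCV 4.12 (cv2) and the standard library are available. Lean on these libraries where they do the work, as an engineer would, in place of code of your own. Each camera call takes 0.05 s, during which the arm holds its last target. There are 200 camera calls.

## Working session

There is one attempt and no reset: what is moved stays moved. The work goes in short steps, Python scripts to look and compute and a tool call to move; the robot and the scene stay as the last step left them, time stands still between calls to the robot, and variables do not carry over. Pictures are saved under pics/ and viewed, at most 10 in all, crops included, and the job is handed in when it is done.

Besides the shell and the picture viewer there is one more tool, called after "Emit:" as a command line: name --argument value ..., lists and objects as JSON in quotes. arm_command: Moves the arm, as the interface text tells. Its arguments: {"type":"object","properties":{"series":{"type":"array"},"gripper":{"type":"number"},"force":{"type":"number"}},"required":["series"]}

```bash
mkdir -p pics; cat > h.py <<'E'
import numpy as np, cv2
from plant import telemetry, viewer, job
def cap(n):
    c=viewer.capture(n); return c["img"],np.array(c["mtx"]),np.array(c["view"])
def ray(K,V,u,v):
    d=np.linalg.inv(K)@[u,v,1]; d=np.array([d[0],-d[1],-d[2]])
    R=V[:3,:3]; return -R.T@V[:3,3], R.T@d
def onz(K,V,u,v,z):
    o,d=ray(K,V,u,v); return o+d*(z-o[2])/d[2]
def proj(K,V,p):
    q=V[:3,:3]@np.array(p)+V[:3,3]; q=K@[q[0],-q[1],-q[2]]; return q[:2]/q[2]
def save(n,img): cv2.imwrite("pics/"+n,cv2.cvtColor(img,cv2.COLOR_RGB2BGR))
E
python3 - <<'E'
from h import *
a=cap("scene");b=cap("top")
for n,c in(("scene",a),("top",b)):
    save(n+"0.png",c[0]); print(n,c[1].tolist(),c[2].round(3).tolist())
s=telemetry.read_state();print(s["eef_pos"],s["tool_rot"],s["contact_force"],s["clock"])
E
```

```text
scene [[403.5079046588865, 0.0, 319.01452804515867], [0.0, 403.5079046588865, 197.63275054355233], [0.0, 0.0, 1.0]] [[0.084, 0.996, -0.008, -0.058], [-0.825, 0.074, 0.56, 0.393], [0.558, -0.04, 0.829, -1.738], [0.0, 0.0, 0.0, 1.0]]
top [[475.30147469807486, 0.0, 324.8794323633325], [0.0, 475.30147469807486, 210.99525473470945], [0.0, 0.0, 1.0]] [[0.022, -1.0, 0.0, 0.0], [0.996, 0.022, 0.084, -0.58], [-0.084, -0.002, 0.996, -1.49], [0.0, 0.0, 0.0, 1.0]]
[0.27708365 0.58728307 0.23378314] [[-9.04442754e-01  4.26594252e-01 -8.05650141e-04]
 [ 4.26595010e-01  9.04441353e-01 -1.59225852e-03]
 [ 4.94149719e-05 -1.78379301e-03 -9.99998408e-01]] [-0.65334538 -0.34703705 -0.30850852] 0.1
```

View pics/scene0.png

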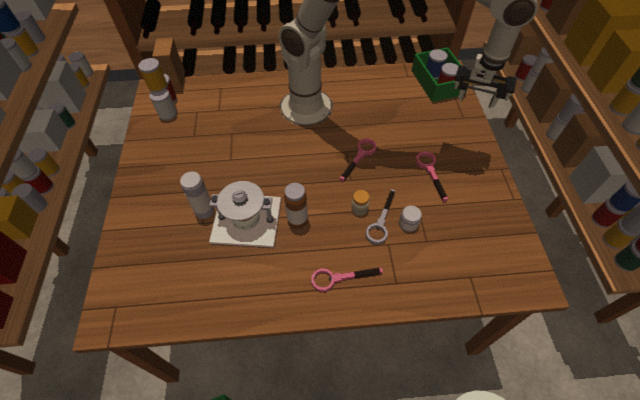

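View pics/top0.png

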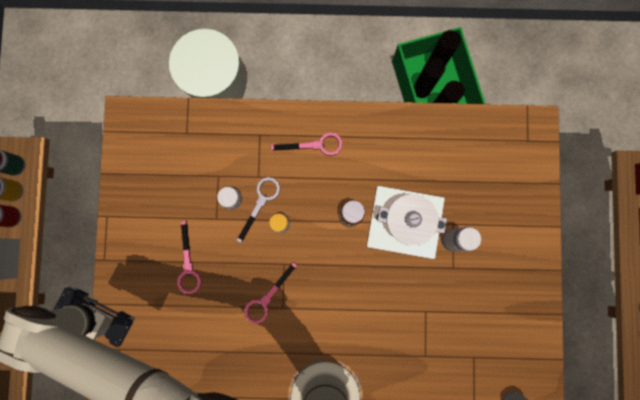

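The top view shows four wrench shapes: pink ones with rings at (330,144), (188,282) and (256,312), and a steel one with its ring at (267,188) and handle end near (240,241). The steel one fits, since it lies between the tin (228,197) and the small brass jar (279,223). The press wheel is near (414,219), with the jar at (353,212) and the can at (466,239).

```bash
python3 - <<'E'
from h import *
img,K,V=cap("top")
crop=img[125:265,210:490]; save("crop1.png",cv2.resize(crop,None,fx=2.8,fy=2.8,interpolation=cv2.INTER_CUBIC))
P=lambda u,v,z:onz(K,V,u,v,z).round(4)
print("ring",P(267,188,.02),"end",P(240,241,.01),"wheel",P(414,219,.166))
print("tin",P(228,197,.07),"sj",P(279,223,.08),"tj",P(353,212,.185),"tc",P(467,239,.19))
# ring hole & wrench mask (grey pixels low saturation)
hsv=cv2.cvtColor(img,cv2.COLOR_RGB2HSV)
m=((hsv[...,1]<60)&(hsv[...,2]>90)).astype(np.uint8)
m[:, :210]=0;m[:,300:]=0;m[:160]=0;m[260:]=0
n,l,st,c=cv2.connectedComponentsWithStats(m)
for i in range(1,n):
    if st[i,4]>20: print(st[i],c[i])
m2=((hsv[...,1]<60)&(hsv[...,2]>120)).astype(np.uint8); m2[:180]=0;m2[265:]=0;m2[:,:365]=0;m2[:,450:]=0
n,l,st,c=cv2.connectedComponentsWithStats(m2)
for i in range(1,n):
    if st[i,4]>100:
        print("board",st[i],c[i]); r=cv2.minAreaRect(np.argwhere(l==i)[:,::-1].astype(np.float32)); print(r,[P(*q,.016) for q in cv2.boxPoints(r)])
E
```

```text
ring [0.6501 0.2006 0.02  ] end [0.4786 0.2827 0.01  ] wheel [ 0.5504 -0.2444  0.166 ]
tin [0.6128 0.3142 0.07  ] sj [0.5351 0.1529 0.08  ] tj [ 0.5651 -0.0671  0.185 ] tc [ 0.4954 -0.3899  0.19  ]
[251 177  29  41 335] [263.96716418 195.64776119]
[217 187  24  22 399] [228.42105263 197.31829574]
board [ 367  186   80   73 4282] [406.06819243 222.1595049 ]
((407.9720153808594, 222.4040069580078), (74.50579071044922, 62.52046585083008), 10.30484676361084) [array([ 0.4699, -0.1193,  0.016 ]), array([ 0.6682, -0.1523,  0.016 ]), array([ 0.6303, -0.3883,  0.016 ]), array([ 0.4329, -0.3528,  0.016 ])]
```

View pics/crop1.png

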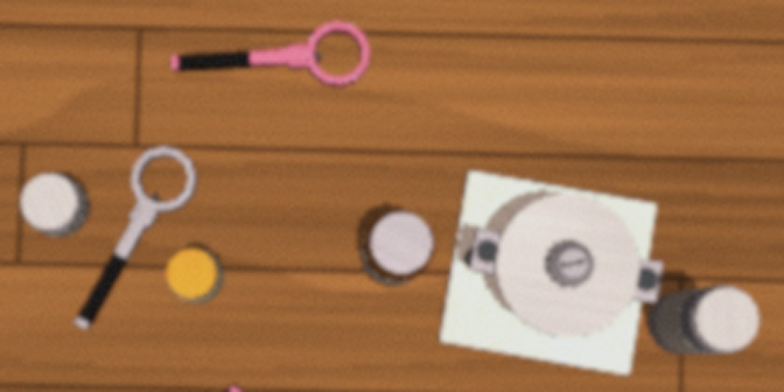

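The crop confirms it: the steel wrench with the black grip has its ring at crop (163,178) and handle end at (83,323). The disc and wheel are centred near crop (568,263). The gripper body would foul the tin and small jar at the wrench's origin. I'll grip near the handle's end, drag the wrench back out along its axis, and regrip it there.

```bash
python3 - <<'E'
from h import *
img,K,V=cap("top")
P=lambda u,v,z:onz(K,V,u,v,z).round(4)
hsv=cv2.cvtColor(img,cv2.COLOR_RGB2HSV)
m=((hsv[...,1]<70)&(hsv[...,2]>90)).astype(np.uint8)
r=m[170:206,248:286]
cs,h=cv2.findContours(r,cv2.RETR_CCOMP,cv2.CHAIN_APPROX_NONE)
for c,hh in zip(cs,h[0]):
    if hh[3]>=0 and len(c)>15:
        (x,y),ra=cv2.minEnclosingCircle(c);M=cv2.moments(c);x,y=M['m10']/M['m00']+248,M['m01']/M['m00']+170
        print("ring",x,y,ra,P(x,y,.02))
s=cv2.resize(img[175:265,360:455],None,fx=6,fy=6,interpolation=cv2.INTER_CUBIC)
g=cv2.GaussianBlur(cv2.cvtColor(s,cv2.COLOR_RGB2GRAY),(7,7),0)
for lo,hi,z in((140,185,.134),(36,65,.15)):
    C=cv2.HoughCircles(g,cv2.HOUGH_GRADIENT,1,30,param1=80,param2=20,minRadius=lo,maxRadius=hi)
    for c in (C[0][:3] if C is not None else []): 
        u,v=c[0]/6+360-.4,c[1]/6+175-.4; print(z,u,v,c[2]/6,P(u,v,z))
# nuts -> press yaw (crop1 px)
a=P(210+487/2.8,125+249/2.8,.134);b=P(210+648/2.8,125+279/2.8,.134);print("nuts",a,b,(a+b)/2,np.degrees(np.arctan2(a[1]-b[1],a[0]-b[0]))-90)
i2,K2,V2=cap("scene")
print("proj wheel in scene",proj(K2,V2,[.55,-.243,.166]))
save("sc.png",cv2.resize(i2[160:260,180:450],None,fx=2.9,fy=2.9,interpolation=cv2.INTER_CUBIC))
E
```

```text
ring 268.0300429184549 188.36695278969958 9.178879737854004 [0.6489 0.1973 0.02  ]
nuts [ 0.5657 -0.1615  0.134 ] [ 0.5378 -0.3314  0.134 ] [ 0.55175 -0.24645  0.134  ] -9.325552250310977
proj wheel in scene [238.74169628 193.3679491 ]
```

View pics/sc.png

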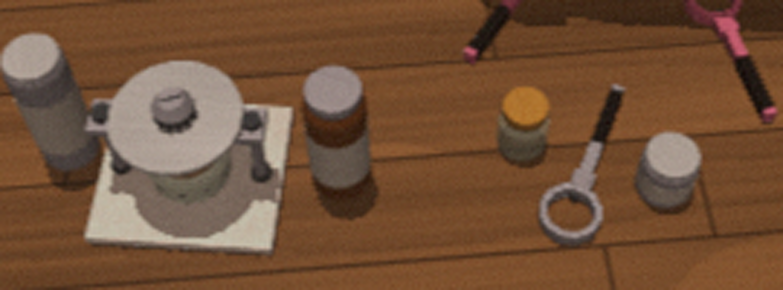

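The scene view has the wheel top at crop (173,98), which is full-frame (239.6,193.8). It agrees with the projected top-view estimate to about 2 mm.

Emit:
arm_command --series '[[[-0.0697,-0.0395,0,0,0,0],[-0.0697,-0.0395,0,0,0,0],[-0.0697,-0.0395,0,0,0,0],[-0.0697,-0.0395,0,0,0,0],[-0.0697,-0.0395,0,0,0,0],[-0.0697,-0.0395,0,0,0,0],[-0.0697,-0.0395,0,0,0,0],[-0.0697,-0.0395,0,0,0,0]]]' --gripper 45

```text
clock: 0.92
eef_pos: [0.3887, 0.4297, 0.2347]
tool_rot: [[-0.904, 0.427, -0.0], [0.427, 0.904, -0.0], [-0.0, -0.0, -1.0]]
contact_force: [-0.0, -0.2, 0.4]
finger_gap: 0.0465
grip_force: 0.0
```

Emit:
arm_command --series '[[[-0.0697,-0.0395,0,0,0,0],[-0.0697,-0.0395,0,0,0,0],[-0.0697,-0.0395,0,0,0,0],[-0.0697,-0.0395,0,0,0,0],[-0.0697,-0.0395,0,0,0,0],[-0.0697,-0.0395,0,0,0,0],[-0.0697,-0.0395,0,0,0,0],[-0.0697,-0.0395,0,0,0,0.0094],[0,0,0,0,0,0],[0,0,0,0,0,0]]]'

```text
clock: 1.75
eef_pos: [0.5, 0.2719, 0.2346]
tool_rot: [[-0.89, 0.456, 0.0], [0.456, 0.89, -0.001], [-0.0, -0.0, -1.0]]
contact_force: [-0.2, 0.1, -0.4]
finger_gap: 0.0451
grip_force: 0.0
```

Emit:
arm_command --series '[[[0,0,0.08,0,0,0],[0,0,0.08,0,0,0],[0,0,0.08,0,0,0],[0,0,0.08,0,0,0],[0,0,0.08,0,0,0],[0,0,0.08,0,0,0],[0,0,0.08,0,0,0],[0,0,0.06,0,0,0],[0,0,0.04,0,0,0],[0,0,0.04,0,0,0]]]'

```text
clock: 2.58
eef_pos: [0.4981, 0.2749, 0.0238]
tool_rot: [[-0.892, 0.452, -0.001], [0.452, 0.892, 0.001], [0.001, 0.0, -1.0]]
contact_force: [-0.4, -0.0, 0.7]
finger_gap: 0.0448
grip_force: 0.0
```

```bash
python3 - <<'E'
from h import *
i2,K2,V2=cap("scene"); save("g1.png",cv2.resize(i2[140:260,320:450],None,fx=4,fy=4,interpolation=cv2.INTER_CUBIC))
print(telemetry.read_state()["eef_pos"])
E
```

```text
[0.49718684 0.27404797 0.02197134]
```

View pics/g1.png

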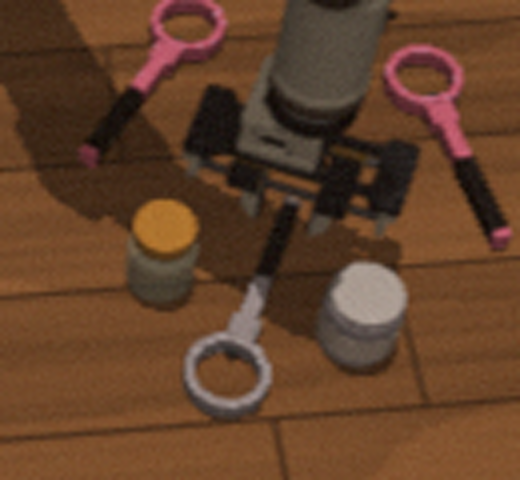

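The handle, at crop (290,205), lies midway between the fingertips at (252,205) and (320,225). The gripper body clears the tin and the small jar.

Emit:
arm_command --series '[[[0,0,0.018,0,0,0],[0,0,0.018,0,0,0],[0,0,0,0,0,0]]]'

```text
clock: 2.88
eef_pos: [0.499, 0.2738, 0.0138]
tool_rot: [[-0.891, 0.453, 0.0], [0.453, 0.891, 0.0], [0.0, 0.0, -1.0]]
contact_force: [0.2, 0.2, -0.6]
finger_gap: 0.0447
grip_force: 0.0
```

Emit:
arm_command --series '[[[0,0,0,0,0,0],[0,0,0,0,0,0],[0,0,0,0,0,0],[0,0,0,0,0,0],[0,0,0,0,0,0],[0,0,0,0,0,0]]]' --gripper 5 --force 30

```text
clock: 3.38
eef_pos: [0.4995, 0.274, 0.0144]
tool_rot: [[-0.891, 0.453, 0.001], [0.453, 0.891, 0.001], [-0.001, 0.001, -1.0]]
contact_force: [0.8, 0.1, 2.8]
finger_gap: 0.0159
grip_force: 30.0
```

Emit:
arm_command --series '[[[0.02,0,0,0,0,0],[0.037,0,0,0,0,0],[0.037,0,0,0,0,0],[0.037,0,0,0,0,0],[0.037,0,0,0,0,0],[0.037,0,0,0,0,0],[0.037,0,0,0,0,0],[0.037,0,0,0,0,0],[0.037,0,0,0,0,0],[0.02,0,0,0,0,0]]]'

```text
clock: 4.22
eef_pos: [0.4077, 0.3205, 0.0144]
tool_rot: [[-0.892, 0.452, 0.0], [0.452, 0.892, 0.0], [-0.0, 0.001, -1.0]]
contact_force: [3.5, -2.8, 4.8]
finger_gap: 0.0159
grip_force: 30.0
```

Emit:
arm_command --series '[[[0,0,0,0,0,0],[0,0,0,0,0,0],[0,0,0,0,0,0],[0,0,0,0,0,0]]]' --gripper 45

```text
clock: 4.55
eef_pos: [0.408, 0.3192, 0.0134]
tool_rot: [[-0.892, 0.453, -0.002], [0.453, 0.892, -0.001], [0.001, -0.001, -1.0]]
contact_force: [-0.0, 0.3, 0.2]
finger_gap: 0.0377
grip_force: 0.0
```

Emit:
arm_command --series '[[[0,0,-0.05,0,0,0],[0,0,-0.07,0,0,0],[-0.05,0,-0.04,0,0,0],[-0.07,0,0,0,0,0],[-0.07,0,0,0,0,0],[-0.05,0,0,0,0,0],[-0.0267,0,0,0,0,0],[0,0,0.05,0,0,0],[0,0,0,0,0,0]]]'

```text
clock: 5.3
eef_pos: [0.4792, 0.2818, 0.0448]
tool_rot: [[-0.891, 0.454, -0.003], [0.454, 0.891, -0.002], [0.002, -0.003, -1.0]]
contact_force: [-0.6, -0.4, -0.1]
finger_gap: 0.045
grip_force: 0.0
```

```bash
python3 - <<'E'
from h import *
i,K,V=cap("top");i2,K2,V2=cap("scene")
a=cv2.resize(i[150:270,190:310],None,fx=3.3,fy=3.3,interpolation=cv2.INTER_CUBIC)
b=cv2.resize(i2[120:240,330:450],None,fx=3.3,fy=3.3,interpolation=cv2.INTER_CUBIC)
save("g2.png",np.hstack([a,b]));print(telemetry.read_state()["eef_pos"],telemetry.read_state()["joint_positions"])
s=telemetry.read_state()["eef_pos"]
hsv=cv2.cvtColor(i,cv2.COLOR_RGB2HSV);m=((hsv[...,1]<70)&(hsv[...,2]>90)).astype(np.uint8)
o=(190,150);r=m[150:270,190:310]
cs,h=cv2.findContours(r,cv2.RETR_CCOMP,cv2.CHAIN_APPROX_NONE)
for c,hh in zip(cs,h[0]):
    if hh[3]>=0 and len(c)>15:
        M=cv2.moments(c);x,y=M['m10']/M['m00']+o[0],M['m01']/M['m00']+o[1]; print(x,y,len(c),onz(K,V,x,y,.02))
E
```

```text
[0.47885479 0.28300976 0.04612574] [-0.38133953  0.57584822 -0.25293965  1.91624779  0.21743411  0.67863849
  0.33556517]
251.96136214800262 216.93385723641126 51 [0.55594723 0.2456027  0.02      ]
```

View pics/g2.png

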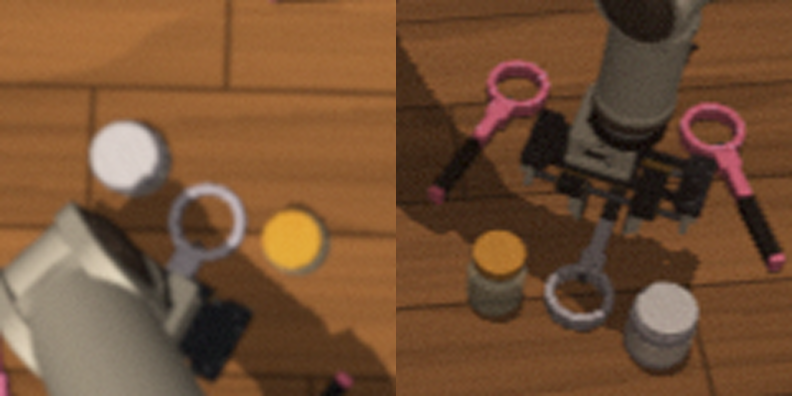

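The right view has the fingers straddling the wrench's black handle, with tin and small jar standing clear. In the left view the ring is at crop (207,222).

Emit:
arm_command --series '[[[0,0,0.05,0,0,0],[0,0,0.04,0,0,0],[0,0,0.021,0,0,0],[0,0,0,0,0,0]]]'

```text
clock: 5.73
eef_pos: [0.4787, 0.2826, 0.0121]
tool_rot: [[-0.892, 0.452, -0.003], [0.452, 0.892, -0.002], [0.002, -0.003, -1.0]]
contact_force: [-0.3, -0.5, 0.6]
finger_gap: 0.0453
grip_force: 0.0
```

Emit:
arm_command --series '[[[0,0,0,0,0,0],[0,0,0,0,0,0],[0,0,0,0,0,0],[0,0,0,0,0,0],[0,0,0,0,0,0],[0,0,0,0,0,0]]]' --gripper 5 --force 50

```text
clock: 6.23
eef_pos: [0.4808, 0.2833, 0.0141]
tool_rot: [[-0.891, 0.453, 0.001], [0.453, 0.891, 0.0], [-0.0, 0.001, -1.0]]
contact_force: [0.5, -0.7, 2.2]
finger_gap: 0.0155
grip_force: 50.0
```

Emit:
arm_command --series '[[[0,0,-0.04,0,0,0],[0,0,-0.08,0,0,0],[0,0,-0.09,0,0,0],[0,0,-0.1,0,0,0],[0,0,-0.1,0,0,0],[0,0,-0.1,0,0,0],[0,0,-0.1,0,0,0],[0,0,-0.06,0,0,0],[0,0,-0.03,0,0,0],[0,0,0,0,0,0]]]'

```text
clock: 7.07
eef_pos: [0.4812, 0.2836, 0.2261]
tool_rot: [[-0.891, 0.453, 0.003], [0.453, 0.891, 0.002], [-0.002, 0.003, -1.0]]
contact_force: [0.6, 0.5, -3.9]
finger_gap: 0.0159
grip_force: 50.0
```

Emit:
arm_command --series '[[[-0.0405,-0.086,0,0,0,0],[-0.0405,-0.086,0,0,0,0],[-0.0405,-0.086,0,0,0,0],[-0.0405,-0.086,0,0,0,0],[-0.0405,-0.086,0,0,0,0],[-0.0405,-0.086,0,0,0,0],[-0.0405,-0.086,0,0,0,0],[-0.0405,-0.086,0,0,0,0],[-0.0405,-0.086,0,0,0,0]]]'

```text
clock: 7.82
eef_pos: [0.4708, 0.025, 0.2217]
tool_rot: [[-0.891, 0.453, -0.004], [0.453, 0.891, -0.0], [0.003, -0.002, -1.0]]
contact_force: [-0.0, -0.8, -2.5]
finger_gap: 0.0156
grip_force: 50.0
```

Emit:
arm_command --series '[[[-0.0405,-0.086,0,0,0,0],[-0.0405,-0.086,0,0,0,0],[-0.0405,-0.086,0,0,0,0],[-0.0405,-0.086,0,0,0,0],[-0.0405,-0.086,0,0,0,0],[-0.0405,-0.086,0,0,0,0],[-0.0405,-0.086,0,0,0,0],[-0.0405,-0.086,0,0,0,0],[-0.0405,-0.086,0,0,0,0]]]'

```text
clock: 8.57
eef_pos: [0.4631, -0.2307, 0.2215]
tool_rot: [[-0.891, 0.453, -0.004], [0.453, 0.891, 0.001], [0.004, -0.0, -1.0]]
contact_force: [0.9, 0.2, -3.3]
finger_gap: 0.0156
grip_force: 50.0
```

Emit:
arm_command --series '[[[0,0,0,0,0,-0.0245],[0,0,0,0,0,-0.0245],[0,0,0,0,0,-0.0245],[0,0,0,0,0,-0.0245],[0,0,0,0,0,0],[0,0,0,0,0,0],[0,0,0,0,0,0]]]'

```text
clock: 9.15
eef_pos: [0.4642, -0.2297, 0.2225]
tool_rot: [[-0.986, 0.164, -0.002], [0.164, 0.986, 0.001], [0.002, 0.0, -1.0]]
contact_force: [0.3, -0.4, -4.4]
finger_gap: 0.0153
grip_force: 50.0
```

```bash
cat > look.py <<'E'
from h import *
import sys
i,K,V=cap("top");i2,K2,V2=cap("scene")
a=cv2.resize(i[160:280,340:460],None,fx=3.3,fy=3.3,interpolation=cv2.INTER_CUBIC)
b=cv2.resize(i2[120:240,170:290],None,fx=3.3,fy=3.3,interpolation=cv2.INTER_CUBIC)
save(sys.argv[1],np.hstack([a,b]));s=telemetry.read_state();print(s["eef_pos"],s["joint_positions"].round(2),s["contact_force"].round(1),s["ft_torque"].round(2))
E
python3 look.py p1.png
```

```text
[ 0.46459672 -0.22978423  0.22306657] [ 0.44  0.25 -0.03  1.9   0.01  0.99  1.81] [ 0.2  0.2 -3.2] [0.03 0.06 0.01]
```

View pics/p1.png

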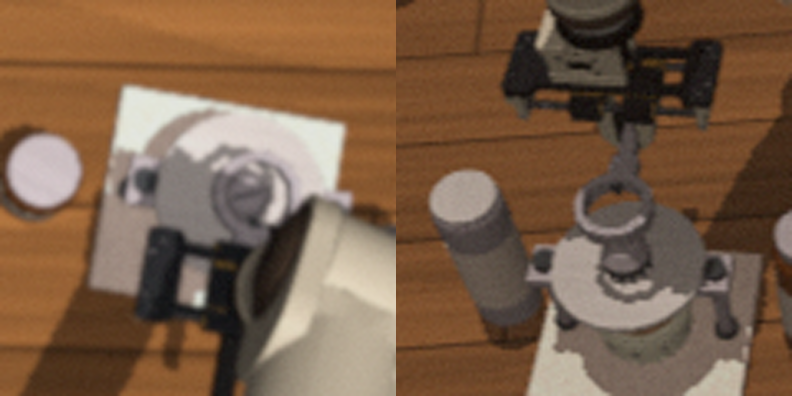

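The ring hangs above the wheel: in the top crop it is about (254,197) against the wheel at about (243,192). In the scene crop the ring is at (615,207) and the wheel top at about (624,240). I'll triangulate the ring and compare it with the wheel.

```bash
python3 - <<'E'
from h import *
i,K,V=cap("top");i2,K2,V2=cap("scene")
def tri(p,q):
    A=[];b=[]
    for (k,v,x) in((K,V,p),(K2,V2,q)):
        o,d=ray(k,v,*x);d=d/np.linalg.norm(d);M=np.eye(3)-np.outer(d,d);A.append(M);b.append(M@o)
    return np.linalg.lstsq(np.vstack(A),np.hstack(b),rcond=None)[0].round(4)
print("ring",tri((417,219.7),(236.4,182.7)), onz(K,V,417,219.7,.229),onz(K2,V2,236.4,182.7,.229))
print("wheel",tri((413.2,218.9),(239.6,193.8)))
R=[.5499,-.244,.229];print(proj(K,V,R),proj(K2,V2,R))
# ring edge in top: dump bright profile
hsv=cv2.cvtColor(i,cv2.COLOR_RGB2HSV)
s=cv2.resize(i[195:245,395:440],None,fx=10,fy=10,interpolation=cv2.INTER_CUBIC)
s2=cv2.resize(i2[165:215,215:260],None,fx=10,fy=10,interpolation=cv2.INTER_CUBIC)
c=np.hstack([s,s2])
save("p2.png",cv2.resize(c,(800,444)))
E
```

```text
ring [ 0.545  -0.2425  0.2166] [ 0.54412253 -0.24092659  0.229     ] [ 0.55439132 -0.23912263  0.229     ]
wheel [ 0.5507 -0.2415  0.1644]
[418.1293817  217.62987307] [234.83895617 181.63220361]
```

View pics/p2.png

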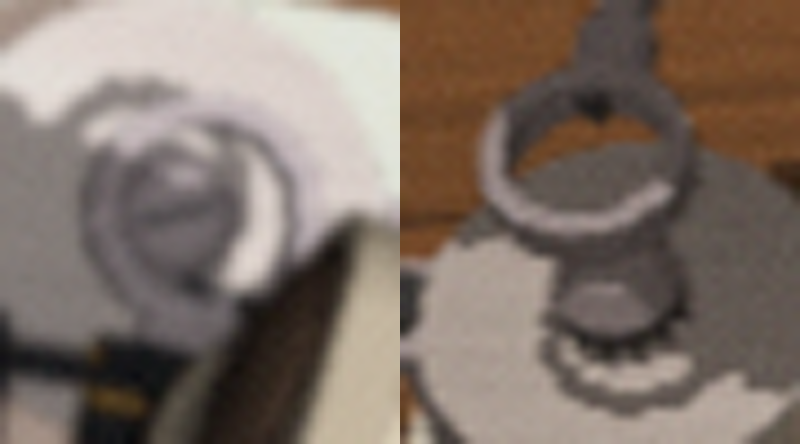

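Enlarged, the ring centre is at about (191,205) on the left and (585,145) on the right. That puts it about 2 mm short of the wheel, well inside the cone's lead-in, so I'll lower it.

Emit:
arm_command --series '[[[-0.0055,-0.0025,0.03,0,0,0],[0,0,0.03,0,0,0],[0,0,0.03,0,0,0],[0,0,0.03,0,0,0],[0,0,0.02,0,0,0],[0,0,0,0,0,0]]]'

```text
clock: 9.85
eef_pos: [0.4651, -0.2304, 0.1794]
tool_rot: [[-0.987, 0.162, -0.003], [0.162, 0.987, 0.002], [0.004, 0.001, -1.0]]
contact_force: [-1.3, 0.3, -2.3]
finger_gap: 0.0154
grip_force: 50.0
```

Emit:
arm_command --series '[[[0,0,0.015,0,0,0],[0,0,0.015,0,0,0],[0,0,0.015,0,0,0],[0,0,0,0,0,0]]]'

```text
clock: 10.18
eef_pos: [0.466, -0.2308, 0.1673]
tool_rot: [[-0.987, 0.162, -0.001], [0.162, 0.987, 0.001], [0.001, 0.0, -1.0]]
contact_force: [-0.7, -0.1, -3.9]
finger_gap: 0.0156
grip_force: 50.0
```

Emit:
arm_command --series '[[[0,0,0.012,0,0,0],[0,0,0.012,0,0,0],[0,0,0.012,0,0,0],[0,0,0.012,0,0,0],[0,0,0,0,0,0],[0,0,0,0,0,0]]]'

```text
clock: 10.68
eef_pos: [0.4659, -0.2308, 0.1532]
tool_rot: [[-0.987, 0.162, -0.001], [0.162, 0.987, 0.001], [0.001, 0.0, -1.0]]
contact_force: [-1.6, 0.5, -4.7]
finger_gap: 0.0152
grip_force: 50.0
```

Emit:
arm_command --series '[[[0,0,0.007,0,0,0],[0,0,0.007,0,0,0],[0,0,0.006,0,0,0],[0,0,0,0,0,0],[0,0,0,0,0,0]]]'

```text
clock: 11.1
eef_pos: [0.4667, -0.2311, 0.1481]
tool_rot: [[-0.987, 0.162, 0.0], [0.162, 0.987, -0.0], [-0.0, -0.0, -1.0]]
contact_force: [-2.1, 0.2, 2.4]
finger_gap: 0.0155
grip_force: 50.0
```

```bash
python3 look.py p3.png
```

```text
[ 0.46666531 -0.23104907  0.14805466] [ 0.44  0.35 -0.03  1.96  0.02  0.83  1.8 ] [-3.1  1.3  2.5] [0.25 0.54 0.02]
```

View pics/p3.png

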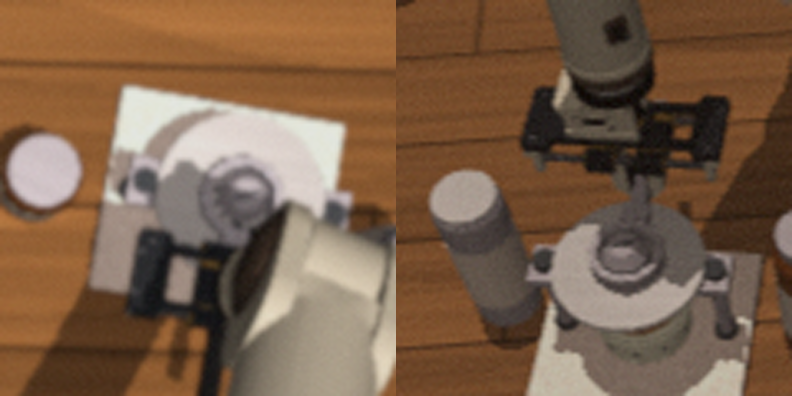

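The ring is seated: in the scene crop the wheel top shows inside it at (628,248), with the ring lying flat on the disc. Next is the return swing, counter-clockwise.

Emit:
arm_command --series '[[[-0.0011,-0.025,0,0,0,-0.0278],[-0.0011,-0.025,0,0,0,-0.0278],[-0.0011,-0.025,0,0,0,-0.0278],[-0.0011,-0.025,0,0,0,-0.0278],[-0.0011,-0.025,0,0,0,-0.0278],[0,0,0,0,0,0]]]'

```text
clock: 11.7
eef_pos: [0.4691, -0.2686, 0.1481]
tool_rot: [[-0.962, -0.274, 0.001], [-0.274, 0.962, 0.0], [-0.001, -0.0, -1.0]]
contact_force: [-1.4, 1.6, 4.1]
finger_gap: 0.0156
grip_force: 50.0
```

Emit:
arm_command --series '[[[-0.0011,-0.025,0,0,0,-0.0278],[-0.0011,-0.025,0,0,0,-0.0278],[-0.0011,-0.025,0,0,0,-0.0278],[-0.0011,-0.025,0,0,0,-0.0278],[-0.0011,-0.025,0,0,0,-0.0278],[0,0,0,0,0,0]]]'

```text
clock: 12.2
eef_pos: [0.4868, -0.3013, 0.1484]
tool_rot: [[-0.76, -0.65, 0.003], [-0.65, 0.76, 0.002], [-0.004, -0.0, -1.0]]
contact_force: [-0.6, -2.3, -4.0]
finger_gap: 0.016
grip_force: 50.0
```

Emit:
arm_command --series '[[[-0.0011,0.025,0,0,0,0.0278],[-0.0011,0.025,0,0,0,0.0278],[-0.0011,0.025,0,0,0,0.0278],[-0.0011,0.025,0,0,0,0.0278],[-0.0011,0.025,0,0,0,0.0278],[-0.0011,0.025,0,0,0,0.0278],[-0.0011,0.025,0,0,0,0.0278],[-0.0011,0.025,0,0,0,0.0278],[-0.0011,0.025,0,0,0,0.0278],[-0.0011,0.025,0,0,0,0.0278]]]'

```text
clock: 13.03
eef_pos: [0.4662, -0.2338, 0.148]
tool_rot: [[-0.984, 0.177, 0.001], [0.177, 0.984, -0.004], [-0.002, -0.004, -1.0]]
contact_force: [-2.1, -5.6, 1.0]
finger_gap: 0.0152
grip_force: 50.0
```

Emit:
arm_command --series '[[[-0.0011,0.025,0,0,0,0.0278],[-0.0011,0.025,0,0,0,0.0278],[-0.0011,0.025,0,0,0,0.0278],[-0.0011,0.025,0,0,0,0.0278],[0,0,0,0,0,0]]]'

```text
clock: 13.45
eef_pos: [0.4762, -0.204, 0.148]
tool_rot: [[-0.865, 0.502, -0.0], [0.502, 0.865, -0.003], [-0.001, -0.002, -1.0]]
contact_force: [-4.0, -3.9, 3.7]
finger_gap: 0.0156
grip_force: 50.2
```

```bash
python3 - <<'E'
from h import *
s=telemetry.read_state();print(s["eef_pos"],s["joint_positions"].round(2),s["contact_force"].round(1),s["ft_torque"].round(2))
c=np.array([.5507,-.2425]);print(c-s["eef_pos"][:2], -s["tool_rot"][:2,0], np.linalg.norm(c-s["eef_pos"][:2]))
E
```

```text
[ 0.47619143 -0.20396137  0.14803322] [ 0.55  0.35 -0.23  1.96  0.11  0.83  1.3 ] [-4.  -3.9  3.7] [-0.85  0.91 -0.5 ]
[ 0.07450857 -0.03853863] [ 0.86514035 -0.50152828] 0.0838853540224228
```

Emit:
arm_command --series '[[[-0.0011,0.025,0,0,0,0.0278],[-0.0011,0.025,0,0,0,0.0278],[-0.0011,0.025,0,0,0,0.0278],[-0.0011,0.025,0,0,0,0.0278],[-0.0011,0.025,0,0,0,0.0278],[-0.0011,0.025,0,0,0,0.0278],[0,0,0,0,0,0]]]'

```text
clock: 14.03
eef_pos: [0.5071, -0.1716, 0.148]
tool_rot: [[-0.499, 0.867, -0.002], [0.867, 0.499, -0.002], [-0.001, -0.002, -1.0]]
contact_force: [-6.0, -0.7, 6.2]
finger_gap: 0.0155
grip_force: 50.3
```

Emit:
arm_command --series '[[[-0.0011,-0.025,0,0,0,-0.0278],[-0.0011,-0.025,0,0,0,-0.0278],[-0.0011,-0.025,0,0,0,-0.0278],[-0.0011,-0.025,0,0,0,-0.0278],[-0.0011,-0.025,0,0,0,-0.0278],[-0.0011,-0.025,0,0,0,-0.0278],[-0.0011,-0.025,0,0,0,-0.0278],[-0.0011,-0.025,0,0,0,-0.0278],[-0.0011,-0.025,0,0,0,-0.0278],[-0.0011,-0.025,0,0,0,-0.0278]]]'

```text
clock: 14.87
eef_pos: [0.4676, -0.2293, 0.148]
tool_rot: [[-0.987, 0.163, 0.002], [0.163, 0.987, 0.001], [-0.002, 0.001, -1.0]]
contact_force: [-0.5, 6.0, 3.2]
finger_gap: 0.0156
grip_force: 50.0
```

Emit:
arm_command --series '[[[-0.0011,-0.025,0,0,0,-0.0278],[-0.0011,-0.025,0,0,0,-0.0278],[-0.0011,-0.025,0,0,0,-0.0278],[-0.0011,-0.025,0,0,0,-0.0278],[-0.0011,-0.025,0,0,0,-0.0278],[-0.0011,-0.025,0,0,0,-0.0278],[-0.0011,-0.025,0,0,0,-0.0278],[-0.0011,-0.025,0,0,0,-0.0278],[-0.0011,-0.025,0,0,0,-0.0278],[0,0,0,0,0,0]]]'

```text
clock: 15.7
eef_pos: [0.4819, -0.2948, 0.148]
tool_rot: [[-0.813, -0.582, -0.0], [-0.582, 0.813, 0.0], [0.0, 0.0, -1.0]]
contact_force: [-4.3, 2.4, 8.0]
finger_gap: 0.0153
grip_force: 50.0
```

```bash
python3 look.py p4.png
```

```text
[ 0.48187777 -0.29473281  0.14803348] [ 0.84  0.45 -0.43  1.84  0.24  0.89  2.49] [-2.6  2.4  5.7] [0.63 0.51 0.12]
```

View pics/p4.png

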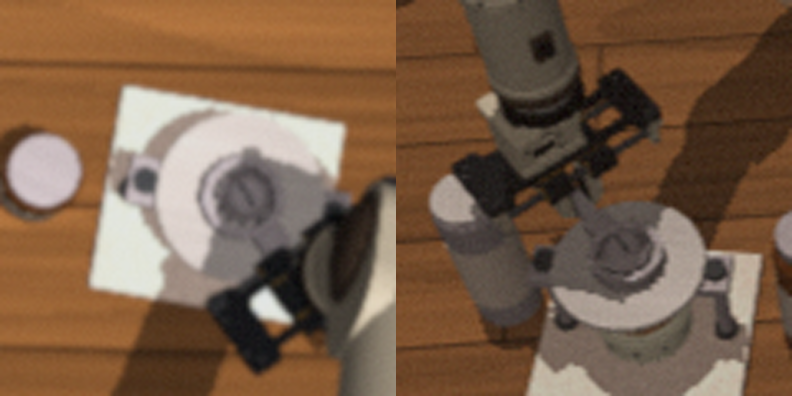

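The press and can are undisturbed and the ring sits on the wheel. In the scene crop the handle lies toward the can at (590,210), with clearance. From here I'll go by telemetry: the second pull.

Emit:
arm_command --series '[[[-0.0011,0.025,0,0,0,0.0278],[-0.0011,0.025,0,0,0,0.0278],[-0.0011,0.025,0,0,0,0.0278],[-0.0011,0.025,0,0,0,0.0278],[-0.0011,0.025,0,0,0,0.0278],[-0.0011,0.025,0,0,0,0.0278],[-0.0011,0.025,0,0,0,0.0278],[-0.0011,0.025,0,0,0,0.0278]]]'

```text
clock: 16.47
eef_pos: [0.4658, -0.2413, 0.1481]
tool_rot: [[-0.996, 0.089, 0.002], [0.089, 0.996, -0.004], [-0.002, -0.004, -1.0]]
contact_force: [-0.5, -5.6, -0.5]
finger_gap: 0.0156
grip_force: 50.0
```

Emit:
arm_command --series '[[[-0.0011,0.025,0,0,0,0.0278],[-0.0011,0.025,0,0,0,0.0278],[-0.0011,0.025,0,0,0,0.0278],[-0.0011,0.025,0,0,0,0.0278]]]'

```text
clock: 16.8
eef_pos: [0.4724, -0.2123, 0.148]
tool_rot: [[-0.905, 0.425, -0.0], [0.425, 0.905, -0.004], [-0.002, -0.004, -1.0]]
contact_force: [-3.9, -5.5, 2.0]
finger_gap: 0.0157
grip_force: 50.0
```

Emit:
arm_command --series '[[[-0.0011,0.025,0,0,0,0.0278],[-0.0011,0.025,0,0,0,0.0278],[-0.0011,0.025,0,0,0,0.0278],[0,0,0,0,0,0]]]'

```text
clock: 17.13
eef_pos: [0.4848, -0.1916, 0.148]
tool_rot: [[-0.765, 0.644, -0.0], [0.644, 0.765, -0.003], [-0.001, -0.002, -1.0]]
contact_force: [-4.4, -3.0, 4.4]
finger_gap: 0.0154
grip_force: 50.3
```

Emit:
arm_command --series '[[[-0.0011,0.025,0,0,0,0.0278],[-0.0011,0.025,0,0,0,0.0278],[-0.0011,0.025,0,0,0,0.0278],[0,0,0,0,0,0]]]'

```text
clock: 17.47
eef_pos: [0.501, -0.1761, 0.148]
tool_rot: [[-0.572, 0.82, -0.001], [0.82, 0.572, -0.002], [-0.001, -0.002, -1.0]]
contact_force: [-4.7, -1.5, 5.9]
finger_gap: 0.0157
grip_force: 50.3
```

```bash
cat > st.py <<'E'
from h import *
s=telemetry.read_state();print(s["eef_pos"].round(4),s["joint_positions"].round(2),s["contact_force"].round(1),s["ft_torque"].round(2))
x=s["tool_rot"][:2,0];print("rel yaw",np.degrees(np.arctan2(-x[1],-x[0]))+9.4,np.linalg.norm(np.array([.5507,-.2425])-s["eef_pos"][:2]))
E
python3 st.py
```

```text
[ 0.501  -0.1761  0.148 ] [ 0.41  0.37 -0.15  1.93  0.08  0.84  0.83] [-4.7 -1.5  5.9] [-0.49  1.1  -0.54]
rel yaw -45.70556248774865 0.08296634142059375
```

Emit:
arm_command --series '[[[-0.0011,-0.025,0,0,0,-0.0278],[-0.0011,-0.025,0,0,0,-0.0278],[-0.0011,-0.025,0,0,0,-0.0278],[-0.0011,-0.025,0,0,0,-0.0278],[-0.0011,-0.025,0,0,0,-0.0278],[-0.0011,-0.025,0,0,0,-0.0278],[-0.0011,-0.025,0,0,0,-0.0278],[-0.0011,-0.025,0,0,0,-0.0278],[-0.0011,-0.025,0,0,0,-0.0278]]]'

```text
clock: 18.22
eef_pos: [0.4677, -0.2291, 0.148]
tool_rot: [[-0.987, 0.163, 0.002], [0.163, 0.987, 0.001], [-0.002, 0.002, -1.0]]
contact_force: [-0.7, 4.5, 3.2]
finger_gap: 0.0157
grip_force: 50.0
```

Emit:
arm_command --series '[[[-0.0011,-0.025,0,0,0,-0.0278],[-0.0011,-0.025,0,0,0,-0.0278],[-0.0011,-0.025,0,0,0,-0.0278],[-0.0011,-0.025,0,0,0,-0.0278],[-0.0011,-0.025,0,0,0,-0.0278],[-0.0011,-0.025,0,0,0,-0.0278],[-0.0011,-0.025,0,0,0,-0.0278],[-0.0011,-0.025,0,0,0,-0.0278],[-0.0011,-0.025,0,0,0,-0.0278],[0,0,0,0,0,0]]]'

```text
clock: 19.05
eef_pos: [0.4817, -0.2943, 0.148]
tool_rot: [[-0.813, -0.582, -0.001], [-0.582, 0.813, 0.001], [0.0, 0.001, -1.0]]
contact_force: [-4.1, 3.3, 8.5]
finger_gap: 0.0158
grip_force: 50.0
```

Emit:
arm_command --series '[[[-0.0011,0.025,0,0,0,0.0278],[-0.0011,0.025,0,0,0,0.0278],[-0.0011,0.025,0,0,0,0.0278],[-0.0011,0.025,0,0,0,0.0278],[-0.0011,0.025,0,0,0,0.0278],[-0.0011,0.025,0,0,0,0.0278]]]'

```text
clock: 19.55
eef_pos: [0.4663, -0.2555, 0.1481]
tool_rot: [[-0.996, -0.086, 0.002], [-0.086, 0.996, -0.004], [-0.002, -0.004, -1.0]]
contact_force: [-0.5, -7.7, -1.5]
finger_gap: 0.0153
grip_force: 50.1
```

Emit:
arm_command --series '[[[-0.0011,0.025,0,0,0,0.0278],[-0.0011,0.025,0,0,0,0.0278],[-0.0011,0.025,0,0,0,0.0278]]]'

```text
clock: 19.8
eef_pos: [0.4665, -0.2339, 0.1481]
tool_rot: [[-0.984, 0.176, 0.001], [0.176, 0.984, -0.004], [-0.002, -0.004, -1.0]]
contact_force: [-2.2, -6.4, -0.5]
finger_gap: 0.0151
grip_force: 50.0
```

Emit:
arm_command --series '[[[-0.0011,0.025,0,0,0,0.0278],[-0.0011,0.025,0,0,0,0.0278],[-0.0011,0.025,0,0,0,0.0278]]]'

```text
clock: 20.05
eef_pos: [0.4724, -0.2123, 0.148]
tool_rot: [[-0.905, 0.425, -0.0], [0.425, 0.905, -0.004], [-0.002, -0.004, -1.0]]
contact_force: [-4.8, -5.8, 2.1]
finger_gap: 0.0156
grip_force: 50.0
```

Emit:
arm_command --series '[[[-0.0011,0.025,0,0,0,0.0278],[-0.0011,0.025,0,0,0,0.0278],[-0.0011,0.025,0,0,0,0.0278]]]'

```text
clock: 20.3
eef_pos: [0.4836, -0.193, 0.148]
tool_rot: [[-0.764, 0.645, -0.002], [0.645, 0.764, -0.003], [-0.001, -0.004, -1.0]]
contact_force: [-7.0, -4.8, 5.5]
finger_gap: 0.0154
grip_force: 50.0
```

Emit:
arm_command --series '[[[-0.0011,0.025,0,0,0,0.0278],[-0.0011,0.025,0,0,0,0.0278],[-0.0011,0.025,0,0,0,0.0278],[0,0,0,0,0,0]]]'

```text
clock: 20.63
eef_pos: [0.5007, -0.1763, 0.148]
tool_rot: [[-0.572, 0.82, -0.002], [0.82, 0.572, -0.002], [-0.001, -0.003, -1.0]]
contact_force: [-7.1, -2.6, 6.5]
finger_gap: 0.0153
grip_force: 50.2
```

```bash
python3 st.py
```

```text
[ 0.5007 -0.1763  0.148 ] [ 0.41  0.37 -0.15  1.93  0.08  0.84  0.83] [-7.1 -2.6  6.5] [-0.51  1.34 -0.42]
rel yaw -45.69800263397055 0.08302128079201827
```

Emit:
arm_command --series '[[[-0.0011,-0.025,0,0,0,-0.0278],[-0.0011,-0.025,0,0,0,-0.0278],[-0.0011,-0.025,0,0,0,-0.0278],[-0.0011,-0.025,0,0,0,-0.0278],[-0.0011,-0.025,0,0,0,-0.0278],[-0.0011,-0.025,0,0,0,-0.0278],[-0.0011,-0.025,0,0,0,-0.0278],[-0.0011,-0.025,0,0,0,-0.0278],[-0.0011,-0.025,0,0,0,-0.0278]]]'

```text
clock: 21.38
eef_pos: [0.4677, -0.2291, 0.148]
tool_rot: [[-0.987, 0.163, 0.002], [0.163, 0.987, 0.001], [-0.001, 0.002, -1.0]]
contact_force: [-0.4, 5.9, 2.9]
finger_gap: 0.0157
grip_force: 50.0
```

Emit:
arm_command --series '[[[-0.0011,-0.025,0,0,0,-0.0278],[-0.0011,-0.025,0,0,0,-0.0278],[-0.0011,-0.025,0,0,0,-0.0278],[-0.0011,-0.025,0,0,0,-0.0278],[-0.0011,-0.025,0,0,0,-0.0278],[-0.0011,-0.025,0,0,0,-0.0278],[-0.0011,-0.025,0,0,0,-0.0278],[-0.0011,-0.025,0,0,0,-0.0278],[-0.0011,-0.025,0,0,0,-0.0278],[0,0,0,0,0,0]]]'

```text
clock: 22.22
eef_pos: [0.4818, -0.2942, 0.148]
tool_rot: [[-0.813, -0.583, -0.001], [-0.583, 0.813, 0.001], [0.0, 0.001, -1.0]]
contact_force: [-5.0, 3.6, 9.2]
finger_gap: 0.0158
grip_force: 50.1
```

Emit:
arm_command --series '[[[-0.0011,0.025,0,0,0,0.0278],[-0.0011,0.025,0,0,0,0.0278],[-0.0011,0.025,0,0,0,0.0278]]]'

```text
clock: 22.47
eef_pos: [0.4714, -0.2772, 0.148]
tool_rot: [[-0.94, -0.341, 0.002], [-0.341, 0.94, -0.003], [-0.001, -0.004, -1.0]]
contact_force: [-0.6, -1.6, 1.7]
finger_gap: 0.0159
grip_force: 50.0
```

Emit:
arm_command --series '[[[-0.0011,0.025,0,0,0,0.0278],[-0.0011,0.025,0,0,0,0.0278],[-0.0011,0.025,0,0,0,0.0278]]]'

```text
clock: 22.72
eef_pos: [0.4664, -0.2559, 0.1481]
tool_rot: [[-0.996, -0.085, 0.002], [-0.085, 0.996, -0.004], [-0.002, -0.004, -1.0]]
contact_force: [-0.2, -11.0, -1.6]
finger_gap: 0.0155
grip_force: 50.1
```

Emit:
arm_command --series '[[[-0.0011,0.025,0,0,0,0.0278],[-0.0011,0.025,0,0,0,0.0278],[-0.0011,0.025,0,0,0,0.0278],[0,0,0,0,0,0]]]'

```text
clock: 23.05
eef_pos: [0.4664, -0.2424, 0.1489]
tool_rot: [[-0.984, 0.177, 0.004], [0.177, 0.984, -0.016], [-0.006, -0.015, -1.0]]
contact_force: [-1.5, -24.7, -5.7]
finger_gap: 0.0162
grip_force: 52.4
```

The force rose to about 25 N, against about 6 N while turning, so this looks like the hard stop. I'll back up one tooth and pull again to confirm it.

Emit:
arm_command --series '[[[-0.0011,-0.025,0,0,0,-0.0278],[-0.0011,-0.025,0,0,0,-0.0278],[-0.0011,-0.025,0,0,0,-0.0278],[-0.0011,-0.025,0,0,0,-0.0278],[-0.0011,-0.025,0,0,0,-0.0278],[-0.0011,-0.025,0,0,0,-0.0278],[-0.0011,-0.025,0,0,0,-0.0278],[-0.0011,-0.025,0,0,0,-0.0278],[-0.0011,-0.025,0,0,0,-0.0278],[0,0,0,0,0,0]]]'

```text
clock: 23.88
eef_pos: [0.4818, -0.2953, 0.148]
tool_rot: [[-0.813, -0.582, -0.001], [-0.582, 0.813, -0.0], [0.001, 0.0, -1.0]]
contact_force: [-3.8, 2.2, 8.3]
finger_gap: 0.0156
grip_force: 49.6
```

Emit:
arm_command --series '[[[-0.0011,0.025,0,0,0,0.0278],[-0.0011,0.025,0,0,0,0.0278],[0,0,0,0,0,0]]]'

```text
clock: 24.13
eef_pos: [0.4742, -0.2826, 0.1481]
tool_rot: [[-0.905, -0.425, 0.001], [-0.425, 0.905, -0.002], [-0.0, -0.003, -1.0]]
contact_force: [-0.7, -1.7, -0.7]
finger_gap: 0.0155
grip_force: 49.6
```

Emit:
arm_command --series '[[[-0.0011,0.025,0,0,0,0.0278],[-0.0011,0.025,0,0,0,0.0278],[0,0,0,0,0,0]]]'

```text
clock: 24.38
eef_pos: [0.4694, -0.2688, 0.1482]
tool_rot: [[-0.964, -0.265, 0.002], [-0.265, 0.964, -0.003], [-0.001, -0.003, -1.0]]
contact_force: [2.4, -5.2, -0.4]
finger_gap: 0.0157
grip_force: 49.8
```

Emit:
arm_command --series '[[[-0.0011,0.025,0,0,0,0.0278],[-0.0011,0.025,0,0,0,0.0278],[0,0,0,0,0,0]]]'

```text
clock: 24.63
eef_pos: [0.4667, -0.2566, 0.1482]
tool_rot: [[-0.996, -0.092, 0.003], [-0.092, 0.996, -0.005], [-0.002, -0.005, -1.0]]
contact_force: [1.2, -9.1, -1.8]
finger_gap: 0.0158
grip_force: 50.2
```

Emit:
arm_command --series '[[[-0.0011,0.025,0,0,0,0.0278],[-0.0011,0.025,0,0,0,0.0278],[0,0,0,0,0,0]]]'

```text
clock: 24.88
eef_pos: [0.466, -0.2466, 0.1485]
tool_rot: [[-0.997, 0.082, 0.003], [0.082, 0.997, -0.011], [-0.004, -0.011, -1.0]]
contact_force: [-1.4, -19.6, -4.2]
finger_gap: 0.0161
grip_force: 50.5
```

```bash
python3 st.py; python3 - <<'E'
from h import *
# gap between plate and lid in the scene view: predicted rows on the axis-front, and pixel column colours
i,K,V=cap("scene")
c=np.array([.5507,-.2425])
for z in(.112,.1,.09,.084,.078,.072,.066,.05): print(z,proj(K,V,[c[0]+.04,c[1],z]).round(1))
u=int(proj(K,V,[c[0]+.045,c[1],.08])[0])
for v in range(196,228): print(v,i[v,u-6].tolist(),i[v,u].tolist(),i[v,u+6].tolist())
E
```

```text
[ 0.466  -0.2466  0.1485] [ 0.68  0.37 -0.3   1.95  0.16  0.84  1.78] [ -1.4 -19.6  -4.2] [-4.    0.12  0.77]
rel yaw 4.709129635843866 0.0848321812632518
0.112 [241.4 213.1]
0.1 [242.1 215.1]
0.09 [242.6 216.7]
0.084 [242.9 217.6]
0.078 [243.2 218.6]
0.072 [243.5 219.5]
0.066 [243.8 220.4]
0.05 [244.5 222.9]
196 [143, 128, 126] [77, 69, 68] [82, 71, 70]
197 [138, 123, 121] [87, 76, 74] [70, 61, 59]
198 [115, 103, 99] [96, 88, 83] [55, 49, 46]
199 [110, 99, 97] [107, 96, 93] [65, 59, 56]
200 [107, 96, 94] [109, 99, 97] [70, 61, 59]
201 [113, 101, 97] [134, 122, 117] [72, 64, 61]
202 [90, 79, 76] [150, 139, 135] [76, 67, 62]
203 [113, 103, 101] [133, 120, 116] [87, 80, 72]
204 [142, 127, 126] [80, 71, 69] [133, 121, 112]
205 [124, 111, 108] [64, 57, 53] [172, 158, 149]
206 [81, 72, 70] [74, 67, 64] [173, 159, 148]
207 [71, 62, 60] [90, 84, 79] [177, 164, 153]
208 [86, 80, 76] [136, 126, 117] [177, 161, 154]
209 [140, 125, 117] [171, 156, 146] [175, 160, 149]
210 [173, 157, 147] [177, 163, 153] [183, 168, 158]
211 [176, 164, 154] [178, 162, 153] [179, 164, 154]
212 [170, 155, 146] [178, 162, 152] [178, 163, 153]
213 [173, 158, 148] [175, 159, 150] [175, 161, 149]
214 [175, 161, 150] [175, 160, 149] [176, 165, 154]
215 [173, 159, 150] [175, 162, 151] [178, 162, 153]
216 [173, 158, 149] [174, 159, 149] [168, 153, 144]
217 [176, 163, 153] [175, 160, 151] [124, 112, 103]
218 [171, 160, 148] [164, 152, 140] [81, 65, 50]
219 [138, 127, 121] [105, 95, 89] [84, 67, 49]
220 [101, 91, 83] [71, 58, 43] [110, 98, 82]
221 [108, 100, 84] [87, 70, 52] [113, 106, 90]
222 [112, 102, 85] [112, 103, 86] [104, 97, 83]
223 [102, 99, 81] [110, 100, 84] [104, 96, 78]
224 [101, 94, 79] [111, 104, 88] [97, 90, 76]
225 [96, 88, 76] [104, 96, 84] [91, 85, 72]
226 [91, 86, 71] [92, 87, 74] [99, 90, 76]
227 [100, 89, 76] [68, 61, 52] [94, 87, 73]
```

The pull stops at the same angle again, at 19.6 N and rising, where earlier strokes passed freely. The plate is down. Next I'll unload, let go and rise.

Emit:
arm_command --series '[[[-0.0011,-0.025,0,0,0,-0.0278],[-0.0011,-0.025,0,0,0,-0.0278],[0,0,0,0,0,0],[0,0,0,0,0,0]]]'

```text
clock: 25.27
eef_pos: [0.4666, -0.2574, 0.1481]
tool_rot: [[-0.995, -0.096, 0.002], [-0.096, 0.995, -0.004], [-0.002, -0.004, -1.0]]
contact_force: [-1.6, -8.5, 0.3]
finger_gap: 0.015
grip_force: 50.0
```

Emit:
arm_command --series '[[[0,0,0,0,0,0],[0,0,0,0,0,0],[0,0,0,0,0,0],[0,0,0,0,0,0],[0,0,0,0,0,0],[0,0,0,0,0,0]]]' --gripper 50

```text
clock: 25.77
eef_pos: [0.4661, -0.2525, 0.1474]
tool_rot: [[-0.995, -0.097, -0.001], [-0.097, 0.995, 0.001], [0.001, 0.001, -1.0]]
contact_force: [-1.1, 1.3, 0.5]
finger_gap: 0.0485
grip_force: 0.0
```

Emit:
arm_command --series '[[[0,0,-0.02,0,0,0],[0,0,-0.04,0,0,0],[0,0,-0.06,0,0,0],[0,0,-0.06,0,0,0],[0,0,-0.08,0,0,0],[0,0,-0.08,0,0,0],[0.05,0,-0.06,0,0,0],[0.05,0,0,0,0,0],[0.02,0,0,0,0,0],[0,0,0,0,0,0]]]'

```text
clock: 26.6
eef_pos: [0.4289, -0.2571, 0.2684]
tool_rot: [[-0.996, -0.095, -0.0], [-0.095, 0.996, -0.001], [0.0, -0.001, -1.0]]
contact_force: [-0.3, -0.0, -0.9]
finger_gap: 0.0502
grip_force: 0.0
```

```bash
python3 - <<'E'
from h import *
i,K,V=cap("scene");t,KT,VT=cap("top")
# wrench end / handle black mask in top view, ring hole, jars against start pictures
for n,im,old in(("top",t,"top0.png"),("scene",i,"scene0.png")):
    o=cv2.cvtColor(cv2.imread("pics/"+old),cv2.COLOR_BGR2RGB)
    for nm,(p,h,r) in dict(tj=((.5651,-.0671),.185,.036),tc=((.4954,-.3899),.19,.035),tin=((.6128,.3142),.07,.034),sj=((.5351,.1529),.08,.031)).items():
        k,v=(KT,VT) if n=="top" else (K,V)
        u,w=proj(k,v,[*p,h]).round().astype(int)
        T=o[w-12:w+13,u-12:u+13]; S=im[w-22:w+23,u-22:u+23]
        R=cv2.matchTemplate(S,T,cv2.TM_CCOEFF_NORMED);_,m,_,l=cv2.minMaxLoc(R);print(n,nm,round(m,2),l[0]-10,l[1]-10)
s=telemetry.read_state();print(s["eef_pos"],s["contact_force"].round(1),s["finger_gap"])
# ring hole in scene view
c=[.5507,-.2425]
print("ring/wheel expected",proj(K,V,[*c,.154]),proj(K,V,[*c,.166]))
g=i[180:212,222:258].mean(2).astype(int)
for r in g[::2]: print(' '.join(f"{x:3d}" for x in r[::2]))
E
```

```text
top tj 1.0 0 0
top tc 0.72 0 -1
top tin 1.0 0 0
top sj 1.0 0 0
scene tj 0.99 0 0
scene tc 1.0 0 0
scene tin 1.0 0 0
scene sj 0.99 0 0
[ 0.43026003 -0.25643535  0.2676675 ] [-0.1  0.5 -0.7] 0.04987319212480551
ring/wheel expected [239.54084265 195.66354012] [238.89366503 193.53669193]
 75  75  78  76  74  75  75  76  68  71  74  71  69  79  71  73  74  72
 71  72  76  73  70  72  78  79  74  71  86  84  88  87  85  77  76  77
 73  73  74  83  90  83  79  76  76  71  86  89  88  84  85  83  85  63
 72  75  83  89  91  85  76  69  77  74  82  85  86  84  87  85  87  81
 73 111 113  88  88  82  75  74  72  78  78  79  80  85  81  87  86  84
144 165 131  85  77  76  76  66  66  74  60  75  80  79  89  82  84  84
158 158 126  94 117  59  90 131 128  77  75  49  71  80  84  88  86  88
156 160 125 133  65  73 103  82  93 127 121  62  59  74  74  84  89  86
161 158 142 143  56  93 115 138 138 137 109  83  69  73  74  87  84  93
160 156 141 134  70 116 102 103 105  95  96  93 111 102  69  90 123 159
160 157 156 144 117 137 101 103 103  97  96 118 145  73  75 128 159 161
159 158 159 125 139 136  53  69  77  90 121 142  78  59  96 160 162 161
156 160 156 135  73 134 133 139 133 146  99  72  56 124 166 161 163 161
157 157 157 157  89  62  67  74  73  61  63  63 116 164 159 161 162 164
153 157 153 154 162 120  83  79  70  68  98 151 160 168 160 165 165 166
156 161 161 158 160 165 167 166 158 157 169 164 167 166 168 168 167 171
```

The jars and cans are in their starting places, and the ring is centred on the wheel at about u=239 in the scene view. The gripper is clear, so I'm handing in.

```bash
python3 -c "
from plant import job
print(job.job_done())"
```

```text
the job is handed in; nothing more can be done
None
```

I handed the job in with the wrench released, its ring centred on the wheel, and the plate at its hard stop: two pulls stalled at the same angle at about 20–25 N, against about 6 N while turning. The disc hides the plate, so I could not see it touch the lid. Image matching found no jar or can moved, at about 27 s of the 72 s limit; no verdict was returned.

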